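# Put the honey spatula away and hold the tea-case cover shut over its catch

### The job

Lay the honey spatula flat in the empty bay of the wooden tea case, handle in the narrow end and blade in the wide end, without dropping it in; then turn the orange quarter-turn catch on the front rail anticlockwise until its groove lines up with the slot in the open cover's green band (parallel to the front edge). Then swing the cover down over the catch and hold it pressed flush on the case with the fingertips: the cover springs up if let go, so finish while still pressing it down, ready for someone to lock it. Leave the honey pot, the two glass cups and the flask standing undisturbed.

Things in the scene. Friction and masses are not known exactly. Their poses are not given: they have to be found in the camera images.
- case: Light wooden case, fixed, 200 (x) by 210 mm (y), rim 40 mm high, inner floor 14 mm up. Origin: centre of its underside; x points to the hinge side (away from the robot at yaw 0), y left, z up. From its front (-x): solid rail 50 mm deep at rim height with the catch on it (74.5 mm in front of the origin), the empty keyed bay along y, a divider, a back compartment with a teaspoon that stays.
- bay (a point): Centre of the floor of the empty bay (case frame -10, 0, 14 mm), axes as the case's. The bay is 198 mm long (y), 26 mm deep; 80 mm wide in the middle (y -40 to +45 mm, room for the fingers), narrowing to a 28 mm channel for the handle at the -y end and a 48 mm channel for the blade at the +y end.
- spatula: Loose honey spatula, about 60 g, lying flat, 170 mm long (x). Dark handle 16 mm wide, 14 mm high, x = -85 to +20 mm; steel blade 36 mm wide, 5 mm thick, x = +20 to +85. Origin: mid length, on the underside; z up. Put away, its origin is at bay (play 14 mm lengthwise, 6 mm sideways), its x along the case's +y. Begins left or right of the case.
- spatula_grip (a point): Point on the handle, at mid height (7 mm above the underside), 10 mm from the origin towards the handle end: close to the centre of mass, where to grip across the 16 mm width.
- spatula_tip (a point): Middle of the blade's far edge, 85 mm from the origin along the spatula's x.
- catch (a joint): Angle of the orange catch about its upright axis, rad, growing anticlockwise from above. 0: bar along the case's x, across the slot; 1.571: bar along the case's y, aligned with the cover's slot (passes within about 0.2 rad). Range -0.05 to 2.0, no detent or stop at the aligned place: it stays where left (friction 0.05 N m). Begins at 0.1 to 0.7.
- catch_grip (a point): Centre of the catch's bar, on its axis, 58 mm above the cabinet top (18 mm above the rail). The bar is 40 mm long, 10 mm thick, 18 mm high (from 9 to 27 mm above the rail), on an 8 mm stem; a black groove runs along its top. Grip it across the 10 mm.
- cover (a joint): Opening angle of the see-through cover, rad: 0 flush, grows as it opens. Begins open at 1.4 to 1.55, nearly upright; stop at 1.6. A soft spring lifts it when let go; 1 to 3 N at the front edge swings it and keeps it shut. Hinge line along the case's y, 100 mm behind the case's origin, 43 mm above the cabinet top. A misaligned catch stops it about 0.16 rad open.
- cover_panel: Clear plastic panel with an opaque green band along its front 40 mm, 6 mm thick, 210 mm wide, 205 mm from hinge to front edge. Origin on the hinge line, mid thickness; closed, axes as the case's, it extends along -x. A slot 48 (y) by 18 mm (x) at mid width, 175 mm from the hinge, lets the catch's bar through; closed, the bar stands 21 mm above it. Press it beside the slot, e.g. 60 mm aside.
- cover_edge (a point): Middle of the cover's free front edge, 205 mm from the hinge.
- honey_pot: White ceramic honey pot with lid, bystander, 90 mm across, 112 mm high; origin under its centre. On the other side of the case from the spatula.
- cup_a: Clear glass cup, bystander, 72 mm across, 90 mm high; origin under its centre. Beyond the case.
- cup_b: Second clear glass cup, same size, bystander, beyond the case.
- flask: Brown vacuum flask, bystander, 108 mm across, 280 mm high; origin under its centre. To the right of the robot.
Mind the look-alikes: they are no part of the job. Of the things like the spatula, leave any that is blue; of the rest the larger one is meant.

How it is judged (in metres and radians):
On the way, in this order (a step that is already met when the one before it is completed fails the run):
1. the spatula lies flat in the empty bay, blade in the wide end, let go and still (x of spatula in the frame of bay between -0.01 and 0.01 m and z of spatula in the frame of bay between -0.004 and 0.004 m and y of spatula_tip in the frame of bay between 0.06 and 0.105 m and angle between the x axis of spatula and the y axis of bay, either way round below 0.2 rad and angle between spatula's own z axis and vertical below 0.1 rad and contact force between the fingers and spatula below 0.1 N and linear speed of spatula below 0.02 m/s), for 0.2 s.
2. the catch is turned to line up with the slot while the cover is still open (value of joint catch between 1.37 and 1.77 rad and value of joint cover above 0.3 rad), for 0.2 s.
At the end, for the whole second after the job is handed in: Fingers press the cover with over 2 N and it is flush (under 0.02 rad) through the last second; catch at 1.37 to 1.77 rad in the slot; spatula flat in the bay: within 4 mm of the floor, 10 mm sideways, 0.2 rad of the bay, blade tip 60 to 105 mm towards the wide end (x of spatula in the frame of bay between -0.01 and 0.01 m and z of spatula in the frame of bay between -0.004 and 0.004 m and y of spatula_tip in the frame of bay between 0.06 and 0.105 m and angle between the x axis of spatula and the y axis of bay, either way round below 0.2 rad and angle between spatula's own z axis and vertical below 0.1 rad and value of joint catch between 1.37 and 1.77 rad and value of joint cover below 0.02 rad and contact force between the fingers and cover_panel above 2 N); the arm keeps its last pose, push and grip.
It fails at once if the spatula is let go more than 45 mm above the bay's floor (height (world z) of spatula above 0.06 m and contact force between the fingers and spatula below 0.05 N).
It fails at once if the honey pot is moved more than 20 mm or tipped over 0.3 rad (distance of honey_pot from where it was at the start of the episode above 0.02 m or angle between honey_pot's own z axis and vertical above 0.3 rad).
It fails at once if the first glass cup is moved more than 20 mm or tipped over 0.3 rad (distance of cup_a from where it was at the start of the episode above 0.02 m or angle between cup_a's own z axis and vertical above 0.3 rad).
It fails at once if the second glass cup is moved more than 20 mm or tipped over 0.3 rad (distance of cup_b from where it was at the start of the episode above 0.02 m or angle between cup_b's own z axis and vertical above 0.3 rad).
It fails at once if the vacuum flask is moved more than 20 mm or tipped over 0.3 rad (distance of flask from where it was at the start of the episode above 0.02 m or angle between flask's own z axis and vertical above 0.3 rad).
It also fails if it takes over 61 s, if anything falls off the work surface, if the arm or the gripper's body presses on something with over 40 N, if the wrist force passes 120 N, or if a joint passes its speed limit or range.

### The arm

A 6-joint arm with a two-finger parallel gripper is mounted at the origin on the work surface. World frame = base frame: x ahead of the robot, y to its left, z up, the work surface at z = 0. Lengths are in mm, angles in rad, forces in N, time in s.
With the tool pointing down it reaches from about 350 to 975 mm from the base axis. Payload 7.1 kg.
Tool frame: the origin (TCP) lies between the finger pads; the fingertips stand 14 mm ahead of it and the grasp point (between the pads) lies 5 mm behind it; z points along the fingers, y is the line along which they close (so a half turn about z gives the same grasp; the last joint's range is limited). The gripper opens to 88 mm and grips with 3 to 60 N. Pads are 20 mm wide; open, the fingers measure 115 mm over their backs; the gripper's body (75 mm by 178 mm) begins 61 mm behind the grasp point.
Start: joints at [1.103, 0.423, 1.63, -0, 1.089, -0.019], TCP at [271.145, 563.103, 236.675] pointing down, gripper open.
Joint ranges: [-3, 3], [-0.9, 2.11], [0.09, 2.58], [-1.31, 4.45], [0.11, 2.69], [-2.54, 2.54]. Speed limits (rad/s): [2.39, 2.39, 3.01, 3.14, 3.14, 3.14].

### API

Orientations are given as a rotation vector (axis times angle).
In Python, from workcell import ctrl gives the robot as it stands. The module is installed in compiled form; this text tells all that it offers.
- The arm moves only by the tool servo_tool, never from a script. Its argument "plan" is a list of rows, each a list of 3 entries, a list of its own where there are three numbers: the closure, from 0 (fully open) to 1 (shut), then the shift along the world's x, y, z in mm, then the turn about the world's z in degrees. In form: [[hand, [x, y, z], yaw], ...]. A call has 1 to 10 rows; each row is the pose to reach, as a shift and turn from the pose commanded when the call began; what a row does not reach only later rows make up. A row lasts 1/12 s, in which the tool goes at most 41.7 mm and 7.16 degrees, less where a joint would pass 70% of its speed; a pose out of reach is approached as far as the arm can. A call with a gripper value outside its range is refused whole. The fingers move at their own pace and stop on an object; the grip force is fixed at half the most. Time passes only in rows, so rows that repeat a pose let the fingers close. It gives the time, the measured TCP pose, the force, the opening and the grip force at its end, in the units of the state.
- ctrl.get_obs(): the state, without advancing time (a new reading comes with each control period).
- ctrl.get_image(name): name is "scene" or "top" or "wrist"; returns the picture (384x512x3 uint8, blue, green, red); there is no depth.
- ctrl.camera_info(name): a dict with "fovy" (degrees; the focal length in pixels is half the picture's height over the tangent of half this angle, whatever the lens; pixels are square), "cx", "cy" (the principal point, pixels), "rvec" (rotation vector, rad) and "tvec" (3), from world to camera coordinates, as OpenCV has them; the wrist camera has in their place "T_tool_cam" (4x4, takes a point from camera to tool coordinates, whose origin is the TCP and whose axes are the flange's). Camera axes: x right, y down, z forward; pixel columns grow to the right and rows downward; lengths in mm; the calibration is good to about 2 mm. A picture is of the moment at which its call begins: read the wrist's pose just before it. camera_info takes no time and is no camera call.
- ctrl.close_job(): hands the job in; it is judged then, once.
The state is a dict: "t": time; "qpos": joint angles; "qvel": joint speeds; "joint_torque": joint torques, N m; "ee_pos": TCP position; "orientation": TCP orientation; "ft_force": force on the tool from outside, world axes, zero at the start; "moment": the same for the moment, N m; "width": finger opening in mm; "grasp_force": force on a finger pad.
Only numpy, scipy, OpenCV 4.12 (cv2) and the standard library are available. Lean on these libraries where they do the work, as an engineer would, in place of code of your own. Each camera call takes 0.05 s, during which the arm holds its last target. There are 200 camera calls.

## Working session

There is one attempt and no reset: what is moved stays moved. The work goes in short steps, Python scripts to look and compute and a tool call to move; the robot and the scene stay as the last step left them, time stands still between calls to the robot, and variables do not carry over. Pictures are saved under pics/ and viewed, at most 10 in all, crops included, and the job is handed in when it is done.

Besides the shell and the picture viewer there is one more tool, called after "Call:" by a JSON object that holds its "fn" and its "kwargs". servo_tool: Moves the arm, as the interface text tells. Its arguments: {"type":"object","properties":{"plan":{"type":"array"}},"required":["plan"]}

```bash
mkdir -p pics; cat > h.py <<'E'
import numpy as np, cv2
from workcell import ctrl
def K(c,h=384):
    f=h/2/np.tan(np.radians(c["fovy"])/2); return np.array([[f,0,c["cx"]],[0,f,c["cy"]],[0,0,1.]])
def cam(name):
    """R,t camera->world"""
    c=ctrl.camera_info(name)
    if "rvec" in c:
        R=cv2.Rodrigues(np.array(c["rvec"],float))[0]; return K(c),R.T,-R.T@np.array(c["tvec"],float).ravel()
    o=ctrl.get_obs(); Rt=cv2.Rodrigues(np.array(o["orientation"],float))[0]; T=np.array(c["T_tool_cam"])
    return K(c),Rt@T[:3,:3],Rt@T[:3,3]+np.array(o["ee_pos"])
def ray(cm,px):
    k,R,t=cm; d=np.linalg.inv(k)@np.array([px[0],px[1],1.]); return t,R@d
def onz(cm,px,z):
    t,d=ray(cm,px); return t+d*(z-t[2])/d[2]
def proj(cm,p):
    k,R,t=cm; q=k@(R.T@(np.array(p,float)-t)); return q[:2]/q[2]
E
python3 - <<'E'
from h import *
for n in ("scene","top","wrist"):
    c=cam(n); im=ctrl.get_image(n); cv2.imwrite(f"pics/{n}0.png",im); print(n,ctrl.camera_info(n).keys(),c[2])
a=[cv2.imread(f"pics/{n}0.png") for n in("scene","top")]
cv2.imwrite("pics/top0x.png",cv2.resize(a[1],(800,600),interpolation=cv2.INTER_CUBIC))
o=ctrl.get_obs();print(o)
E
```

```text
scene dict_keys(['fovy', 'cx', 'cy', 'rvec', 'tvec']) [1362.71642637 -708.02417992 1282.66218681]
top dict_keys(['fovy', 'cx', 'cy', 'rvec', 'tvec']) [ 364.24330376  -71.99999706 1105.9006341 ]
wrist dict_keys(['fovy', 'cx', 'cy', 'T_tool_cam']) [211.01409468 590.41661759 384.76149648]
{'t': 0.15, 'qpos': array([ 1.10296928e+00,  4.23688888e-01,  1.63049733e+00, -1.08898213e-05,
        1.08858884e+00, -1.90336414e-02]), 'qvel': array([ 0.0004882 , -0.00128876, -0.00353846, -0.00168265,  0.00012145,
       -0.00063735]), 'joint_torque': array([-4.84083230e-04, -5.44987929e+01, -2.73921061e+01,  6.42987108e-02,
        2.04819557e-02, -8.47130673e-05]), 'ee_pos': array([270.98780651, 562.74216923, 236.07225452]), 'orientation': array([-6.98992453e-01, -3.06256084e+00,  1.80605478e-03]), 'ft_force': array([0.60905397, 0.47654801, 0.69080114]), 'moment': array([-0.00046074, -0.02994507,  0.00200471]), 'grasp_force': 0.0, 'width': 87.86625717169774}
```

View pics/top0x.png

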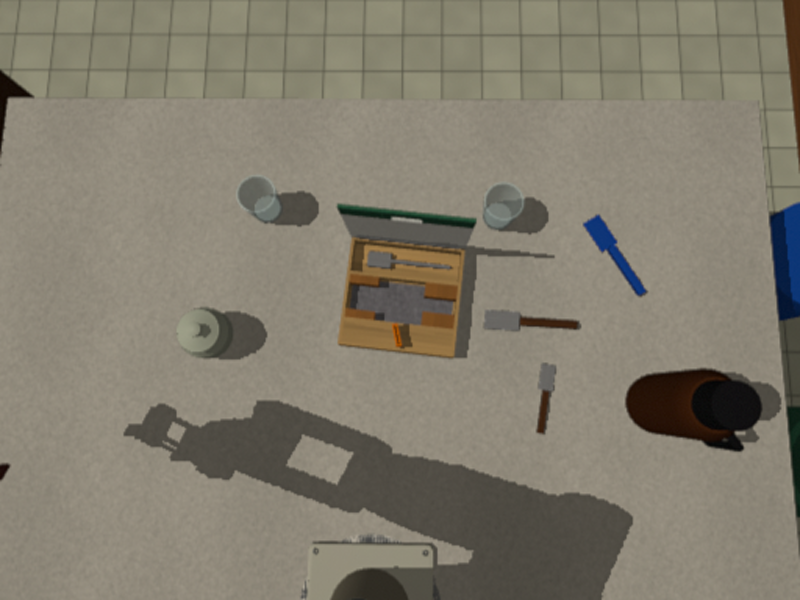

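View pics/scene0.png

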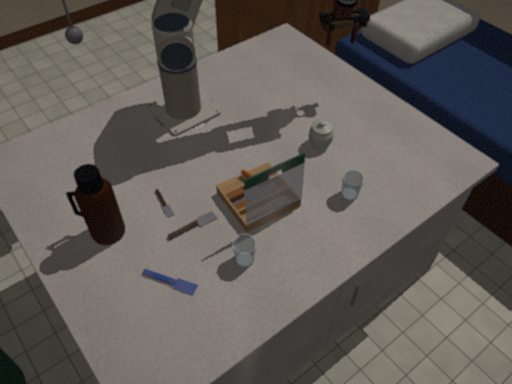

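The top view (800x600) shows the case at about (402,298) with a slight yaw. The larger non-blue spatula is at (485–580,322) with its blade to the left, and the small look-alike is at (545,400). The catch is at (398,335), the pot is on the left, and the flask is at far right.

```bash
python3 - <<'E'
from h import *
im=cv2.imread("pics/top0.png"); c=cam("top"); hsv=cv2.cvtColor(im,cv2.COLOR_BGR2HSV)
s=1/1.5625
def comp(m,x0,y0,x1,y1):
    z=np.zeros_like(m); z[int(y0*s):int(y1*s),int(x0*s):int(x1*s)]=1; m=m*z
    n,l,st,ce=cv2.connectedComponentsWithStats(m.astype(np.uint8)); i=1+np.argmax(st[1:,4]); return (l==i)
H,S,V=[hsv[...,i].astype(int) for i in range(3)]
# spatula handle
hm=comp(((S>110)&(V>25)&((H<20)|(H>170))).astype(np.uint8),475,290,600,350)
bm=comp(((S<35)&(V>120)).astype(np.uint8),475,290,530,350)
for nm,m,z in(("handle",hm,14),("blade",bm,5)):
    ys,xs=np.nonzero(m); r=cv2.minAreaRect(np.c_[xs,ys].astype(np.float32)); b=cv2.boxPoints(r)
    P=np.array([onz(c,p,z)[:2] for p in b]); ctr=onz(c,(xs.mean(),ys.mean()),z)
    print(nm,m.sum(),ctr[:2],P.mean(0),"\n",P.round(1).tolist())
# print S,V row through spatula
y=int(322*s); print([tuple(hsv[y,x]) for x in range(305,376,5)])
# case
wm=comp(((S>80)&(V>90)&(H>8)&(H<30)).astype(np.uint8),320,220,490,370)
cnt=max(cv2.findContours(wm.astype(np.uint8),0,1)[0],key=cv2.contourArea)
ap=cv2.approxPolyDP(cv2.convexHull(cnt),4,True)[:,0]
print("case",[(p.tolist(),onz(c,p,40)[:2].round(1).tolist()) for p in ap])
om=comp(((S>200)&(V>120)&(H<14)).astype(np.uint8),380,315,420,355)
ys,xs=np.nonzero(om); r=cv2.minAreaRect(np.c_[xs,ys].astype(np.float32)); 
print("catch",om.sum(),onz(c,(xs.mean(),ys.mean()),60)[:2],[onz(c,p,64)[:2].round(1).tolist() for p in cv2.boxPoints(r)])
v=im.copy(); v[hm]=(0,0,255); v[bm]=(255,0,0); v[om]=(255,0,255); cv2.drawContours(v,[cnt],-1,(0,255,0),1)
cv2.imwrite("pics/m.png",cv2.resize(v[120:260,190:400],None,fx=3.8,fy=3.8,interpolation=0))
E
```

```text
handle 154 [ 502.06182575 -320.52988647] [ 502.19189903 -320.2558055 ] 
 [[498.5, -269.5], [510.9, -270.5], [505.8, -371.1], [493.5, -370.0]]
blade 7 [ 524.11000754 -260.59224674] [ 524.10999947 -260.5913477 ] 
 [[524.2, -269.3], [524.2, -269.3], [524.0, -251.9], [524.0, -251.9]]
[(np.uint8(21), np.uint8(38), np.uint8(142)), (np.uint8(19), np.uint8(18), np.uint8(112)), (np.uint8(20), np.uint8(15), np.uint8(103)), (np.uint8(20), np.uint8(15), np.uint8(104)), (np.uint8(20), np.uint8(15), np.uint8(105)), (np.uint8(24), np.uint8(12), np.uint8(105)), (np.uint8(13), np.uint8(197), np.uint8(66)), (np.uint8(13), np.uint8(188), np.uint8(61)), (np.uint8(13), np.uint8(191), np.uint8(60)), (np.uint8(12), np.uint8(190), np.uint8(59)), (np.uint8(12), np.uint8(189), np.uint8(58)), (np.uint8(11), np.uint8(179), np.uint8(57)), (np.uint8(13), np.uint8(185), np.uint8(55)), (np.uint8(18), np.uint8(39), np.uint8(85)), (np.uint8(19), np.uint8(37), np.uint8(150))]
case [([225, 152], [653.2, 42.0]), ([297, 160], [631.1, -165.2]), ([290, 228], [436.5, -144.7]), ([216, 219], [459.6, 62.4])]
catch 1 [491.93544074 -41.4731486 ] [[491.4, -41.6], [491.4, -41.6], [491.4, -41.6], [491.4, -41.6]]
```

View pics/m.png

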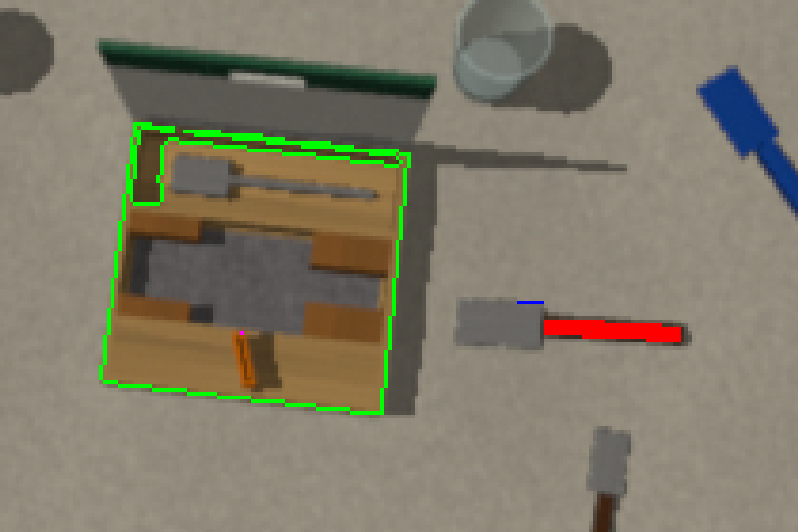

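The masks give these rough world poses:
- Case: centre about (546,-51), yaw about -6.1°.
- Spatula: grip point about (503,-296), x axis at about 87°.
- Catch: about 0.33 rad.

I'll move over the spatula now and refine from the wrist camera.

Call:
{"fn": "servo_tool", "kwargs": {"plan": [[0,[11,-40,-4],-6.7],[0,[21,-80,-8],-13.4],[0,[32,-120,-12],-20.1],[0,[43,-160,-16],-26.8],[0,[54,-199,-20],-33.5],[0,[64,-238,-24],-40.2],[0,[75,-277,-28],-46.9],[0,[86,-317,-32],-53.6],[0,[97,-356,-36],-60.3],[0,[107,-396,-40],-67]]}}

```text
t: 0.98
ee_pos: [378.3, 165.4, 196.6]
orientation: [2.279, 2.162, 0.001]
ft_force: [1.0, 1.5, 0.8]
width: 87.9
grasp_force: 0.0
```

Call:
{"fn": "servo_tool", "kwargs": {"plan": [[0,[11,-40,-4],0],[0,[21,-80,-8],0],[0,[32,-120,-12],0],[0,[43,-160,-16],0],[0,[54,-199,-20],0],[0,[64,-238,-24],0],[0,[75,-277,-28],0],[0,[86,-317,-32],0],[0,[97,-356,-36],0],[0,[107,-396,-40],0]]}}

```text
t: 1.82
ee_pos: [485.2, -231.0, 156.4]
orientation: [-2.274, -2.168, -0.0]
ft_force: [0.3, 0.3, 0.8]
width: 88.0
grasp_force: 0.0
```

Call:
{"fn": "servo_tool", "kwargs": {"plan": [[0,[10,-33,0],0],[0,[18,-67,0],0],[0,[18,-67,0],0],[0,[18,-67,0],0]]}}

```text
t: 2.15
ee_pos: [503.0, -297.3, 156.2]
orientation: [-2.276, -2.165, 0.0]
ft_force: [-0.8, 0.5, -0.0]
width: 87.7
grasp_force: 0.0
```

```bash
python3 - <<'E'
from h import *
import pickle
c=cam("wrist"); im=ctrl.get_image("wrist"); cv2.imwrite("pics/w1.png",im); pickle.dump(c,open("w1.pkl","wb"))
o=ctrl.get_obs(); print(o["ee_pos"],o["orientation"])
for p in [(503,-296,7),(502,-201,5),(546,-51,14)]: print(proj(c,p))
E
```

```text
[ 502.48131907 -295.83283964  156.09396719] [-2.27385150e+00 -2.16566563e+00  2.68098506e-04]
[252.29555351 181.47171191]
[245.73219122  71.9674484 ]
[ 295.81089106 -153.93400431]
```

View pics/w1.png

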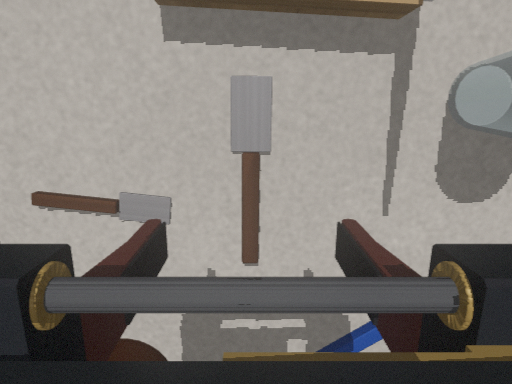

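The wrist view shows the target spatula centred at column 251: blade tip at row 76, blade–handle junction at row 152, handle end at row 263.

```bash
python3 - <<'E'
from h import *
import pickle
c=pickle.load(open("w1.pkl","rb")); 
im=cv2.imread("pics/w1.png"); h=cv2.cvtColor(im,cv2.COLOR_BGR2HSV)[70:270,220:285].astype(int)
m=((h[...,1]>110)).astype(np.uint8); ys,xs=np.nonzero(m)
r=cv2.minAreaRect(np.c_[xs+220,ys+70].astype(np.float32)); P=np.array([onz(c,p,14)[:2] for p in cv2.boxPoints(r)]); print(P.round(1).tolist())
for p,z in[((251,76),5),((251,152),5)]: print(onz(c,p,z).round(1))
# handle midline
rows=[160,180,200,220,240]; 
for y in rows:
    x=xs[ys==y-70]+220; print(onz(c,(x.mean(),y),14)[:2].round(1),len(x))
# catch/case/cover from top
t=cam("top"); T=cv2.imread("pics/top0.png"); hs=cv2.cvtColor(T,cv2.COLOR_BGR2HSV).astype(int)
w=hs[195:230,240:275]; m=(w[...,1]>205)&(w[...,0]<15)&(w[...,2]>100); ys,xs=np.nonzero(m); pt=np.c_[xs+240,ys+195].astype(np.float32)
print("catch",len(pt),onz(t,pt.mean(0),64)[:2]); r=cv2.minAreaRect(pt); print([onz(t,p,67)[:2].round(1).tolist() for p in cv2.boxPoints(r)])
# cover: lowest/highest green edges
g=(abs(hs[...,0]-75)<20)&(hs[...,1]>90); g[:120]=0;g[170:]=0;g[:,:205]=0;g[:,310:]=0
ys,xs=np.nonzero(g); print("green",len(ys))
C=np.array([546,-51.5]); a=np.radians(-6.15); ex=np.array([np.cos(a),np.sin(a)])
for q in (np.percentile(ys,3),np.percentile(ys,97)): print(q)
for col in(225,245,285,295):
    yy=ys[xs==col]
    if len(yy):
        o,d=ray(t,(col,yy.min()))
        best=min(np.arange(1.2,1.62,.005),key=lambda th:abs(np.dot((onz(t,(col,yy.min()),43+205*np.sin(th))[:2]-C),ex)-(100-205*np.cos(th)+3)))
        print(col,yy.min(),yy.max(),best)
E
```

```text
[[311.7, -138.9], [311.7, -138.9], [311.7, -138.9], [311.7, -138.9]]
[ 506.3 -204.5    5. ]
[ 503.1 -269.3    5. ]
[nan nan] 0
[nan nan] 0
[nan nan] 0
[nan nan] 0
[nan nan] 0
catch 28 [471.05591655 -42.54493661]
[[489.6, -34.8], [491.6, -44.3], [453.2, -52.5], [451.2, -43.0]]
green 375
132.0
143.0
225 132 136 1.5099999999999933
245 134 138 1.5149999999999932
285 139 143 1.5049999999999935
295 140 144 1.5099999999999933<stdin>:11: RuntimeWarning: Mean of empty slice.
  ret = ret.dtype.type(ret / rcount)
```

Call:
{"fn": "servo_tool", "kwargs": {"plan": [[0,[-1,-2,-40],0],[0,[-1,-2,-80],0],[0,[-1,-2,-115],0],[0,[-1,-2,-132],0],[0,[-1,-2,-139],0],[0,[-1,-2,-139],0],[1,[-1,-2,-139],0],[1,[-1,-2,-139],0],[1,[-1,-2,-139],0],[1,[-1,-2,-139],0]]}}

```text
t: 3.03
ee_pos: [502.9, -298.2, 18.9]
orientation: [2.272, 2.167, 0.001]
ft_force: [0.3, -0.2, -0.7]
width: 64.7
grasp_force: 0.0
```

Call:
{"fn": "servo_tool", "kwargs": {"plan": [[1,[0,0,0],0],[1,[0,0,0],0],[1,[0,0,0],0],[1,[0,0,0],0],[1,[0,0,0],0],[1,[0,0,0],0]]}}

```text
t: 3.53
ee_pos: [502.1, -297.9, 17.6]
orientation: [-2.273, -2.168, 0.0]
ft_force: [-0.2, 0.6, 0.6]
width: 24.6
grasp_force: 0.0
```

Call:
{"fn": "servo_tool", "kwargs": {"plan": [[1,[0,0,0],0],[1,[0,0,0],0],[1,[0,0,0],0],[1,[0,0,0],0],[1,[0,0,0],0],[1,[0,0,0],0]]}}

```text
t: 4.03
ee_pos: [502.1, -297.9, 17.6]
orientation: [-2.273, -2.168, 0.0]
ft_force: [0.6, -0.0, -0.7]
width: 15.6
grasp_force: 30.0
```

Call:
{"fn": "servo_tool", "kwargs": {"plan": [[1,[0,0,30],0],[1,[0,0,60],-1.5],[1,[0,0,85],-3.4],[1,[0,0,85],-3.4],[1,[0,0,85],-3.4]]}}

```text
t: 4.45
ee_pos: [503.0, -298.4, 104.0]
orientation: [2.334, 2.098, 0.001]
ft_force: [0.2, 0.1, -0.9]
width: 15.7
grasp_force: 30.0
```

```bash
python3 - <<'E'
from h import *
import pickle
c=cam("wrist"); im=ctrl.get_image("wrist"); cv2.imwrite("pics/w2.png",im); pickle.dump(c,open("w2.pkl","wb"))
o=ctrl.get_obs(); print(o["ee_pos"],o["orientation"],o["width"])
E
```

```text
[ 502.05833143 -297.83003743  102.66370827] [2.33581611e+00 2.10020868e+00 1.54196813e-04] 15.722585402344045
```

View pics/w2.png

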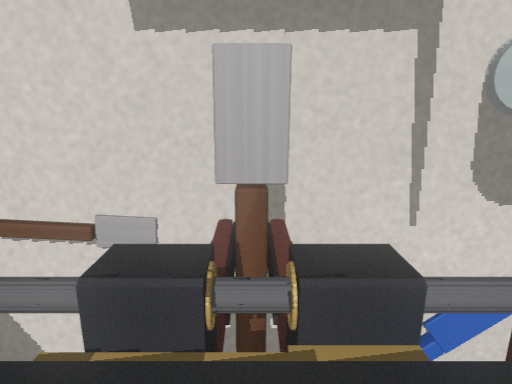

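The spatula is held straight: blade tip at (252,44), junction at (252,184).

```bash
python3 - <<'E'
from h import *
import pickle
c=pickle.load(open("w2.pkl","rb"))
for p in[(252.5,43.5),(251.5,184)]: print(onz(c,p,90).round(1))
E
```

```text
[ 512.4 -205.2   90. ]
[ 505.1 -270.    90. ]
```

Call:
{"fn": "servo_tool", "kwargs": {"plan": [[1,[0,40,0],0],[1,[0,80,0],0],[1,[1,120,0],0],[1,[2,160,0],0],[1,[3,200,0],0],[1,[3,230,0],0],[1,[3,241,0],0],[1,[3,241,0],0],[1,[3,241,0],0]]}}

```text
t: 5.25
ee_pos: [504.7, -56.8, 101.7]
orientation: [-2.334, -2.101, 0.002]
ft_force: [0.1, -0.9, -0.4]
width: 15.6
grasp_force: 30.0
```

Call:
{"fn": "servo_tool", "kwargs": {"plan": [[1,[15,-1,0],0],[1,[30,-2,0],0],[1,[30,-2,0],0],[1,[30,-2,0],0]]}}

```text
t: 5.58
ee_pos: [535.1, -60.4, 102.2]
orientation: [-2.338, -2.098, 0.001]
ft_force: [-0.4, 0.0, -0.9]
width: 15.8
grasp_force: 30.0
```

```bash
python3 - <<'E'
from h import *
import pickle
c=cam("wrist"); im=ctrl.get_image("wrist"); cv2.imwrite("pics/w3.png",im); pickle.dump(c,open("w3.pkl","wb"))
o=ctrl.get_obs(); print(o["ee_pos"],o["orientation"],o["width"])
E
```

```text
[534.21134408 -60.05909797 102.0732941 ] [-2.33750663e+00 -2.09733957e+00  1.71280112e-03] 15.865870308683634
```

View pics/w3.png

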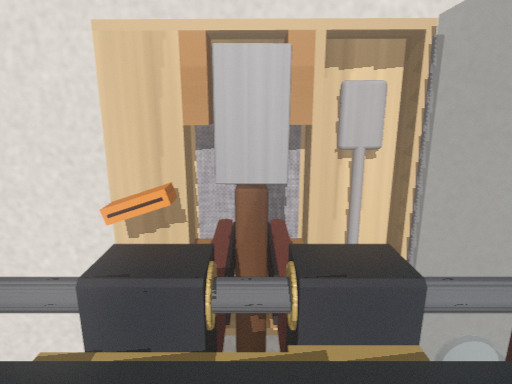

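The wrist view shows the wide channel between columns 207 and 290 (rows 30–125). The case corners are at (97,23) and (437,20), and the catch bar runs from (103,213) to (175,194).

```bash
python3 - <<'E'
from h import *
import pickle
c=pickle.load(open("w3.pkl","rb"))
for n,p,z in[("chL",(207.5,80),40),("chR",(289.5,80),40),("stepL",(182,125),40),("stepR",(312,125),40),("stepbot L",(196,239),14),("endin",(250,30),40),("cornFL",(96,22),40),("cornBL",(437,20),40),("railmid",(107,180),40),("divider",(310,200),40),("c1",(175,194),67),("c2",(103,213),67),("catchctr",(139,199),67),("tip",(252.5,43.5),90)]: 
    w=onz(c,p,z); a=np.radians(-6.15); d=w[:2]-[546,-51.5]
    print(n,w.round(1), "case:",(d@[np.cos(a),np.sin(a)]).round(1),(d@[-np.sin(a),np.cos(a)]).round(1))
E
```

```text
chL [516.6  24.1  40. ] case: -37.3 72.0
chR [565.7  18.8  40. ] case: 12.1 72.0
stepL [497.2  -0.5  40. ] case: -54.0 45.4
stepR [577.5  -9.2  40. ] case: 26.8 45.4
stepbot L [489.1 -86.1  14. ] case: -52.9 -40.5
endin [545.1  48.8  40. ] case: -11.7 99.7
cornFL [456.9  62.7  40. ] case: -100.8 103.9
cornBL [653.1  42.5  40. ] case: 96.5 105.0
railmid [443.6 -29.8  40. ] case: -104.2 10.6
divider [573.1 -57.3  40. ] case: 27.6 -2.8
c1 [492.8 -37.7  67. ] case: -54.4 8.0
c2 [449.6 -44.4  67. ] case: -96.6 -3.3
catchctr [471.9 -38.4  67. ] case: -75.1 5.1
tip [544.6  32.5  90. ] case: -10.4 83.4
```

Call:
{"fn": "servo_tool", "kwargs": {"plan": [[1,[-2,1,-15],0],[1,[-2,1,-30],0],[1,[-2,1,-42],0],[1,[-2,1,-50],0],[1,[-2,1,-56],0],[1,[-2,1,-62],0],[1,[-2,1,-66],0],[1,[-2,1,-69],0],[1,[-2,1,-70],0],[1,[-2,1,-70],0]]}}

```text
t: 6.47
ee_pos: [533.2, -57.9, 32.7]
orientation: [2.337, 2.1, -0.0]
ft_force: [-0.8, 0.1, 0.6]
width: 15.6
grasp_force: 30.0
```

Call:
{"fn": "servo_tool", "kwargs": {"plan": [[0.62,[0,0,0],0],[0.62,[0,0,0],0],[0.62,[0,0,0],0],[0.62,[0,0,0],0],[0.62,[0,0,0],0],[0.62,[0,0,0],0],[0.62,[0,0,0],0],[0.62,[0,0,0],0]]}}

```text
t: 7.13
ee_pos: [533.2, -57.9, 32.7]
orientation: [2.337, 2.1, 0.0]
ft_force: [-0.4, -0.9, 0.4]
width: 33.3
grasp_force: 0.0
```

Call:
{"fn": "servo_tool", "kwargs": {"plan": [[0.62,[0,0,8],0],[0.62,[0,0,20],0],[0.62,[0,0,45],0],[0.62,[0,0,70],0],[0.62,[0,0,70],0],[0.62,[0,0,70],0]]}}

```text
t: 7.63
ee_pos: [534.5, -58.1, 105.0]
orientation: [2.334, 2.098, 0.004]
ft_force: [-0.3, 0.5, -0.0]
width: 33.2
grasp_force: 0.0
```

```bash
python3 - <<'E'
from h import *
import pickle
c=cam("wrist"); im=ctrl.get_image("wrist"); cv2.imwrite("pics/w4.png",im); pickle.dump(c,open("w4.pkl","wb"))
o=ctrl.get_obs(); print(o["ee_pos"],o["ft_force"],o["width"])
E
```

```text
[533.54254464 -57.92621659 103.74774168] [ 0.27632938 -0.04057171 -0.31694783] 33.3598244316247
```

View pics/w4.png

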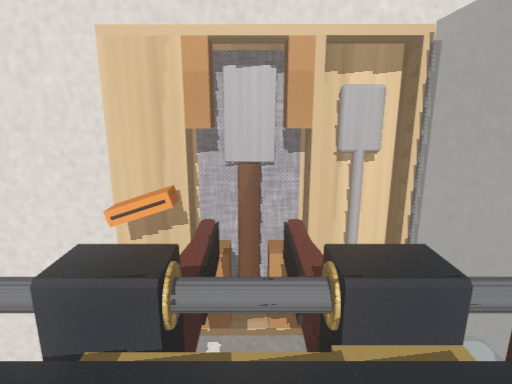

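The spatula lies in the bay, with the blade in the wide channel (cols 223–276, rows 66–162) and the handle in the narrow end. Next is the catch, whose groove runs from about (111,215) to (165,201).

```bash
python3 - <<'E'
from h import *
import pickle
c=pickle.load(open("w4.pkl","rb")); im=cv2.imread("pics/w4.png"); h=cv2.cvtColor(im,cv2.COLOR_BGR2HSV).astype(int)
o=((h[...,1]>190)&(h[...,0]<15)&(h[...,2]>170)).astype(np.uint8); o[:180]=0;o[230:]=0;o[:,:95]=0;o[:,182:]=0
hull=cv2.convexHull(cv2.findNonZero(o)); f=np.zeros_like(o); cv2.fillPoly(f,[hull],1)
g=(f>0)&(h[...,2]<80); ys,xs=np.nonzero(g); P=np.array([onz(c,p,67)[:2] for p in np.c_[xs,ys]])
m=P.mean(0); ev=np.linalg.svd(P-m)[2][0]; print(len(P),m,np.degrees(np.arctan2(ev[1],ev[0])),np.ptp((P-m)@ev), (((P-m)@ev).max()+((P-m)@ev).min())/2)
for p,z in[((252,65.5),19),((248,162),19)]: 
    w=onz(c,p,z); a=np.radians(-6.15); d=w[:2]-[545,-51.5]; print((d@[np.cos(a),np.sin(a)]).round(1),(d@[-np.sin(a),np.cos(a)]).round(1))
E
```

```text
Traceback (most recent call last):
cv2.error: OpenCV(4.12.0) /io/opencv/modules/imgproc/src/convhull.cpp:143: error: (-215:Assertion failed) total >= 0 && (depth == CV_32F || depth == CV_32S) in function 'convexHull'
```

```bash
python3 - <<'E'
from h import *
import pickle
c=pickle.load(open("w4.pkl","rb")); im=cv2.imread("pics/w4.png"); h=cv2.cvtColor(im,cv2.COLOR_BGR2HSV).astype(int)
print([h[y,140].tolist() for y in range(194,220,2)])
g=(h[...,2]<80); g[:195]=0;g[222:]=0;g[:,:107]=0;g[:,172:]=0
ys,xs=np.nonzero(g); P=np.array([onz(c,p,67)[:2] for p in np.c_[xs,ys]])
m=P.mean(0); ev=np.linalg.svd(P-m)[2][0]; print(len(P),m,np.degrees(np.arctan2(ev[1],ev[0])),np.ptp((P-m)@ev),np.ptp((P-m)@[-ev[1],ev[0]]))
for p,z in[((252,65.5),19),((248,162),19)]: 
    w=onz(c,p,z); a=np.radians(-6.15); d=w[:2]-[545,-51.5]; print((d@[np.cos(a),np.sin(a)]).round(1),(d@[-np.sin(a),np.cos(a)]).round(1))
E
```

```text
[[17, 80, 216], [13, 157, 200], [13, 160, 199], [14, 161, 228], [14, 163, 233], [15, 163, 233], [14, 161, 233], [13, 89, 92], [11, 97, 108], [14, 164, 233], [14, 163, 233], [15, 165, 233], [15, 105, 161]]<stdin>:7: RuntimeWarning: Mean of empty slice.
  ret = ret.dtype.type(ret / rcount)
Traceback (most recent call last):
numpy.linalg.LinAlgError: 1-dimensional array given. Array must be at least two-dimensional
```

```bash
python3 - <<'E'
from h import *
import pickle
c=pickle.load(open("w4.pkl","rb")); im=cv2.imread("pics/w4.png"); h=cv2.cvtColor(im,cv2.COLOR_BGR2HSV).astype(int)
g=(h[...,2]<130); g[:195]=0;g[222:]=0;g[:,:107]=0;g[:,172:]=0
ys,xs=np.nonzero(g); P=np.array([onz(c,p,67)[:2] for p in np.c_[xs,ys]])
m=P.mean(0); ev=np.linalg.svd(P-m)[2][0]; print(len(P),m,np.degrees(np.arctan2(ev[1],ev[0])),np.ptp((P-m)@ev),np.ptp((P-m)@[-ev[1],ev[0]]))
for p,z in[((252,65.5),19),((248,162),19)]: 
    w=onz(c,p,z); a=np.radians(-6.15); d=w[:2]-[545,-51.5]; print((d@[np.cos(a),np.sin(a)]).round(1),(d@[-np.sin(a),np.cos(a)]).round(1))
E
```

```text
153 [468.32103778 -42.89945572] -167.9519999764675 33.37736755738433 1.6097980999921624
-10.0 85.5
-12.7 21.0
```

Call:
{"fn": "servo_tool", "kwargs": {"plan": [[0.6,[-10,3,0],-7],[0.6,[-20,6,0],-14],[0.6,[-30,9,0],-21],[0.6,[-40,11,0],-28],[0.6,[-50,13,0],-35],[0.6,[-60,15,0],-42],[0.6,[-63,15,0],-49],[0.6,[-63,15,0],-56],[0.6,[-63,15,0],-63],[0.6,[-63,15,0],-70]]}}

```text
t: 8.52
ee_pos: [469.2, -42.8, 101.9]
orientation: [-3.119, -0.37, 0.003]
ft_force: [-0.0, -0.1, -0.4]
width: 35.1
grasp_force: 0.0
```

Call:
{"fn": "servo_tool", "kwargs": {"plan": [[0.6,[0,0,-15],-2],[0.6,[0,0,-30],-2],[0.6,[0,0,-40],-2],[0.6,[0,0,-42.5],-2],[0.6,[0,0,-42.5],-2],[1,[0,0,-42.5],-2],[1,[0,0,-42.5],-2],[1,[0,0,-42.5],-2],[1,[0,0,-42.5],-2],[1,[0,0,-42.5],-2]]}}

```text
t: 9.35
ee_pos: [470.3, -42.1, 60.7]
orientation: [-3.124, -0.323, -0.001]
ft_force: [-1.4, 7.3, 2.4]
width: 9.9
grasp_force: 30.0
```

Call:
{"fn": "servo_tool", "kwargs": {"plan": [[1,[0,0,0],0],[1,[0,0,0],0],[1,[0,0,0],0]]}}

```text
t: 9.6
ee_pos: [470.3, -42.1, 60.7]
orientation: [-3.124, -0.324, -0.001]
ft_force: [0.3, 8.1, 3.6]
width: 9.8
grasp_force: 30.0
```

Call:
{"fn": "servo_tool", "kwargs": {"plan": [[1,[0,0.8,0],6],[1,[0,0.8,0],12],[1,[0,0.8,0],18],[1,[0,0.8,0],24],[1,[0,0.8,0],30],[1,[0,0.8,0],36]]}}

```text
t: 10.1
ee_pos: [470.2, -41.8, 60.7]
orientation: [-2.868, -1.282, -0.001]
ft_force: [-0.6, 3.1, 3.7]
width: 10.1
grasp_force: 30.0
```

Call:
{"fn": "servo_tool", "kwargs": {"plan": [[1,[0,0,0],6],[1,[0,0,0],12],[1,[0,0,0],18],[1,[0,0,0],24],[1,[0,0,0],30],[1,[0,0,0],36],[1,[0,0,0],36],[1,[0,0,0],36]]}}

```text
t: 10.77
ee_pos: [470.1, -41.8, 60.7]
orientation: [-2.34, -2.096, -0.0]
ft_force: [-1.3, 4.1, 6.4]
width: 9.6
grasp_force: 30.0
```

Call:
{"fn": "servo_tool", "kwargs": {"plan": [[0.6,[0,0,0],0],[0.6,[0,0,0],0],[0.6,[0,0,0],0],[0.6,[0,0,0],0],[0.6,[0,0,15],0],[0.6,[0,0,50],0],[0.6,[0,0,90],0],[0.6,[0,0,90],0],[0.6,[0,0,90],0]]}}

```text
t: 11.52
ee_pos: [471.8, -42.4, 152.1]
orientation: [2.334, 2.096, 0.005]
ft_force: [-1.4, 0.1, -0.6]
width: 35.2
grasp_force: 0.0
```

```bash
python3 - <<'E'
from h import *
im=ctrl.get_image("wrist"); im2=ctrl.get_image("top")
cv2.imwrite("pics/w5.png",im); cv2.imwrite("pics/both5.png",np.hstack([cv2.resize(im,(400,300)),cv2.resize(im2[110:240,190:363],(400,300),interpolation=cv2.INTER_CUBIC)]))
print(ctrl.get_obs()["ee_pos"],ctrl.get_obs()["ft_force"])
C=np.array([545,-50.5]);a=np.radians(-6.15);ex=np.array([np.cos(a),np.sin(a)]);ey=np.array([-ex[1],ex[0]])
w=lambda x,y,z:(np.r_[C+x*ex+y*ey,z]-[470.1,-42.1,150.2]).round(1)
for y in(60,):
  print("over",w(-74.5,y,290),w(140,y,290),w(140,y,242))
  for th in np.arange(1.55,-.01,-.0775):
    print(round(th,2),w(100-185*np.cos(th)+3*np.sin(th)+13.5,y,43+185*np.sin(th)+3*np.cos(th)+14))
E
```

```text
[469.70245588 -42.11229118 149.70464461] [ 0.48641203 -0.00547388 -0.83927931]
over [  7.3  59.2 139.8] [220.5  36.3 139.8] [220.5  36.3  91.8]
1.55 [193.3  39.2  91.8]
1.47 [179.1  40.7  91.2]
1.4 [164.9  42.2  89.5]
1.32 [151.   43.8  86.6]
1.24 [137.3  45.2  82.7]
1.16 [123.9  46.7  77.8]
1.09 [110.9  48.1  71.8]
1.01 [98.5 49.4 64.8]
0.93 [86.6 50.7 56.9]
0.85 [75.4 51.9 48.1]
0.78 [64.9 53.  38.4]
0.7 [55.1 54.1 27.9]
0.62 [46.2 55.  16.7]
0.54 [38.2 55.9  4.9]
0.47 [31.1 56.7 -7.6]
0.39 [ 25.   57.3 -20.5]
0.31 [ 19.9  57.9 -33.9]
0.23 [ 15.9  58.3 -47.7]
0.16 [ 12.9  58.6 -61.7]
0.08 [ 11.   58.8 -75.9]
0.0 [ 10.2  58.9 -90.2]
```

View pics/both5.png

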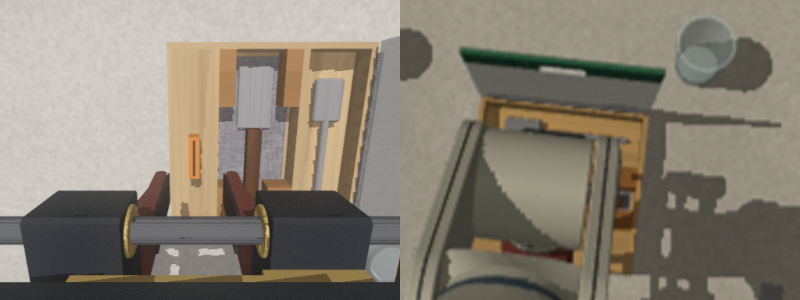

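The catch bar (at (194,158) in the wrist half) is now parallel to the front edge, the spatula is seated and the cover is still open. Now I'll go over the cover and behind it.

Call:
{"fn": "servo_tool", "kwargs": {"plan": [[1,[1,8,38],0],[1,[2,16,75],0],[1,[4,30,112],0],[1,[7,50,141],0],[1,[25,57,142],0],[1,[60,53,142],0],[1,[100,49,142],0],[1,[140,45,142],0],[1,[180,41,142],0],[1,[215,36,142],0]]}}

```text
t: 12.45
ee_pos: [686.7, -6.1, 289.1]
orientation: [-2.335, -2.098, 0.004]
ft_force: [-0.6, 0.5, 0.1]
width: 0.8
grasp_force: 0.0
```

Call:
{"fn": "servo_tool", "kwargs": {"plan": [[1,[7,0,0],0],[1,[7,0,-20],0],[1,[7,0,-40],0],[1,[7,0,-50],0],[1,[7,0,-50],0],[1,[7,0,-50],0],[1,[7,0,-50],0]]}}

```text
t: 13.03
ee_pos: [692.3, -6.0, 242.8]
orientation: [2.336, 2.1, 0.001]
ft_force: [0.7, 0.2, 0.9]
width: 0.3
grasp_force: 0.0
```

Call:
{"fn": "servo_tool", "kwargs": {"plan": [[1,[-14,1.5,0],0],[1,[-29,3,0],0],[1,[-43,5,-1],0],[1,[-57,6,-2.5],0],[1,[-71,8,-5.5],0],[1,[-85,9,-9],0],[1,[-98,11,-14],0],[1,[-111,12,-20],0],[1,[-123.5,13,-27],0],[1,[-135.5,15,-35],0]]}}

```text
t: 13.87
ee_pos: [557.3, 8.9, 209.1]
orientation: [2.335, 2.098, 0.005]
ft_force: [0.4, -0.4, 0.6]
width: 0.7
grasp_force: 0.5
```

```bash
python3 - <<'E'
from h import *
im=ctrl.get_image("scene"); cv2.imwrite("pics/s6.png",cv2.resize(im[120:280,170:400],None,fx=3,fy=3,interpolation=cv2.INTER_CUBIC))
E
```

```text
(no output)
```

View pics/s6.png

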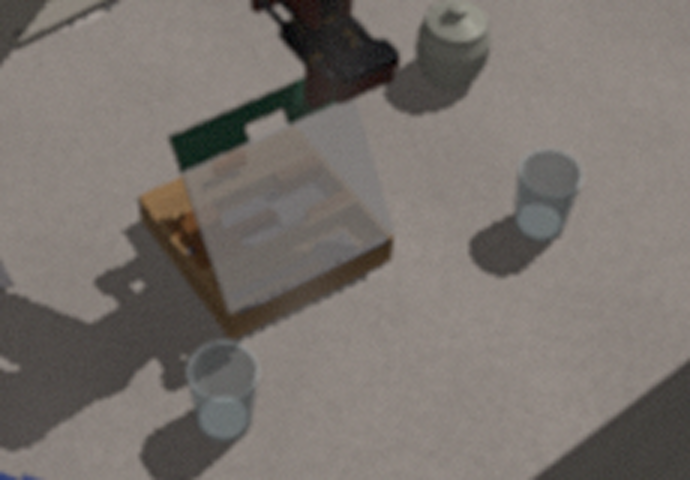

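The cover is coming down, with the fingers on its green band at about (335,95). I'll continue the arc.

Call:
{"fn": "servo_tool", "kwargs": {"plan": [[1,[-11,1,-9],0],[1,[-21.5,2,-18.5],0],[1,[-31.5,3,-29],0],[1,[-40.5,4,-40],0],[1,[-48.5,5,-52],0],[1,[-55.5,6,-64.5],0],[1,[-61.5,6,-77.5],0],[1,[-66.5,7,-91],0],[1,[-70.5,7,-105],0],[1,[-73.5,8,-119],0]]}}

```text
t: 14.75
ee_pos: [484.6, 16.8, 89.1]
orientation: [2.335, 2.098, 0.004]
ft_force: [0.2, -1.6, 2.0]
width: 0.3
grasp_force: 0.9
```

Call:
{"fn": "servo_tool", "kwargs": {"plan": [[1,[-1,0,-7],0],[1,[-2,0,-14],0],[1,[-2,0,-20],0],[1,[-3,0,-25],0],[1,[-3,0,-28],0],[1,[-3,0,-28],0],[1,[-3,0,-28],0]]}}

```text
t: 15.33
ee_pos: [480.6, 16.8, 60.3]
orientation: [2.336, 2.1, 0.001]
ft_force: [1.3, 1.3, 2.0]
width: 1.0
grasp_force: 0.7
```

Contact at about 2 N, close to flush (tips at z ≈ 46). I'll press a little further.

Call:
{"fn": "servo_tool", "kwargs": {"plan": [[1,[0,0,-0.5],0],[1,[0,0,-1],0],[1,[0,0,-1],0],[1,[0,0,-1],0],[1,[0,0,-1],0]]}}

```text
t: 15.75
ee_pos: [480.5, 16.9, 59.4]
orientation: [2.336, 2.099, 0.001]
ft_force: [1.5, -0.4, 2.3]
width: 0.7
grasp_force: 1.2
```

Call:
{"fn": "servo_tool", "kwargs": {"plan": [[1,[0,0,-0.5],0],[1,[0,0,-1],0],[1,[0,0,-1],0],[1,[0,0,-1],0],[1,[0,0,-1],0]]}}

```text
t: 16.17
ee_pos: [480.3, 16.9, 58.2]
orientation: [2.337, 2.1, 0.0]
ft_force: [2.1, 0.2, 3.1]
width: 0.5
grasp_force: 1.5
```

Call:
{"fn": "servo_tool", "kwargs": {"plan": [[1,[0,0,-0.5],0],[1,[0,0,-1],0],[1,[0,0,-1],0],[1,[0,0,-1],0],[1,[0,0,-1],0]]}}

```text
t: 16.58
ee_pos: [480.1, 16.9, 57.2]
orientation: [-2.337, -2.1, 0.0]
ft_force: [2.8, -0.6, 2.6]
width: 0.3
grasp_force: 1.4
```

```bash
python3 - <<'E'
from h import *
im=ctrl.get_image("wrist"); im2=ctrl.get_image("scene")
cv2.imwrite("pics/both7.png",np.hstack([cv2.resize(im,(400,300)),cv2.resize(im2[150:240,205:325],(400,300),interpolation=cv2.INTER_CUBIC)]))
E
```

```text
(no output)
```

View pics/both7.png

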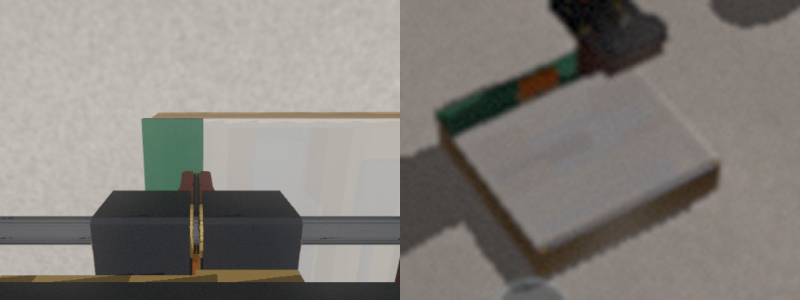

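The cover is almost down, with the catch showing through the slot, but no hard stop has been felt yet. I'll keep pressing.

Call:
{"fn": "servo_tool", "kwargs": {"plan": [[1,[0,0,-0.4],0],[1,[0,0,-0.8],0],[1,[0,0,-0.8],0],[1,[0,0,-0.8],0],[1,[0,0,-0.8],0]]}}

```text
t: 17.1
ee_pos: [480.1, 16.9, 56.4]
orientation: [-2.337, -2.1, 0.0]
ft_force: [2.7, 0.0, 3.3]
width: 0.4
grasp_force: 1.6
```

Call:
{"fn": "servo_tool", "kwargs": {"plan": [[1,[0,0,-0.4],0],[1,[0,0,-0.8],0],[1,[0,0,-0.8],0],[1,[0,0,-0.8],0],[1,[0,0,-0.8],0]]}}

```text
t: 17.52
ee_pos: [480.1, 16.9, 55.6]
orientation: [-2.337, -2.1, 0.0]
ft_force: [1.5, -0.9, 3.7]
width: 0.2
grasp_force: 1.8
```

Call:
{"fn": "servo_tool", "kwargs": {"plan": [[1,[0,0,-0.4],0],[1,[0,0,-0.8],0],[1,[0,0,-0.8],0],[1,[0,0,-0.8],0],[1,[0,0,-0.8],0]]}}

```text
t: 17.93
ee_pos: [480.1, 16.9, 54.8]
orientation: [-2.337, -2.1, 0.0]
ft_force: [1.5, 0.2, 3.5]
width: 0.2
grasp_force: 2.0
```

```bash
python3 - <<'E'
from h import *
im=ctrl.get_image("wrist"); cv2.imwrite("pics/w8.png",im)
im=ctrl.get_image("scene"); cv2.imwrite("pics/s8.png",im)
F=[]
c=cam("scene"); a=np.radians(-6.15);ex=np.array([np.cos(a),np.sin(a)]);ey=np.array([-ex[1],ex[0]]);C=np.array([545,-50.5])
w=lambda x,y,z:proj(c,np.r_[C+x*ex+y*ey,z]).round(1)
print("front corner top of panel closed, right:",w(-105,-105,46),"case rim corner",w(-100,-105,40),w(100,-105,40),w(100,105,40))
for th in (0,.03,.06,.1): print(th,w(100-205*np.cos(th)+3*np.sin(th),-105,43+205*np.sin(th)+3))
g=cv2.cvtColor(im,cv2.COLOR_BGR2HSV).astype(int); m=(abs(g[...,0]-75)<20)&(g[...,1]>80); m[:150]=0;m[240:]=0;m[:,:200]=0;m[:,330:]=0
ys,xs=np.nonzero(m); print(xs.min(),ys[xs==xs.min()],xs.max(),ys.min()); 
for x in range(xs.min(),xs.min()+14,2): print(x,ys[xs==x].min(),ys[xs==x].max())
E
```

```text
front corner top of panel closed, right: [215.4 182.7] case rim corner [216.2 184.8] [246.9 225.8] [301.5 198.8]
0 [215.4 182.7]
0.03 [215.3 181.5]
0.06 [215.3 180.4]
0.1 [215.2 178.9]
221 [189] 259 151
221 189 189
223 188 188
225 187 187
227 186 186
229 185 185
231 184 184
233 183 184
```

Call:
{"fn": "servo_tool", "kwargs": {"plan": [[1,[0,0,-0.5],0],[1,[0,0,-1],0],[1,[0,0,-1],0],[1,[0,0,-1],0],[1,[0,0,-1],0]]}}

```text
t: 18.45
ee_pos: [480.2, 16.9, 54.3]
orientation: [2.337, 2.1, 0.0]
ft_force: [-1.2, -0.0, 12.8]
width: 0.4
grasp_force: 6.5
```

Call:
{"fn": "servo_tool", "kwargs": {"plan": [[1,[0,0,-0.5],0],[1,[0,0,-1],0],[1,[0,0,-1],0],[1,[0,0,-1],0],[1,[0,0,-1],0]]}}

```text
t: 18.87
ee_pos: [480.2, 16.9, 54.2]
orientation: [2.337, 2.1, 0.0]
ft_force: [-3.3, -1.1, 26.9]
width: 0.7
grasp_force: 13.3
```

Hard stop reached: the cover is flush. I'll ease off to about 15 N and hold.

Call:
{"fn": "servo_tool", "kwargs": {"plan": [[1,[0,0,0.4],0],[1,[0,0,0.8],0],[1,[0,0,0.8],0],[1,[0,0,0.8],0],[1,[0,0,0.8],0],[1,[0,0,0.8],0],[1,[0,0,0.8],0],[1,[0,0,0.8],0]]}}

```text
t: 19.53
ee_pos: [480.1, 16.9, 54.3]
orientation: [2.337, 2.1, 0.0]
ft_force: [-0.5, -1.2, 16.2]
width: 0.6
grasp_force: 7.9
```

```bash
python3 -c "
from workcell import ctrl
print(ctrl.close_job())"
```

```text
the job is handed in; nothing more can be done
None
```

The job is handed in: the spatula lies in the bay, the catch is lined up with the slot, and the fingertips were pressing the cover against its hard stop with about 16 N at hand-in; no verdict came back.

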